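# Chase a stool-leg thread with a tap: half a turn in, a quarter back, twice

### The arm

A 6-joint arm with a two-finger parallel gripper is mounted at the origin on the work surface. World frame = base frame: x ahead of the robot, y to its left, z up, the work surface at z = 0. Lengths are in mm, angles in rad, forces in N, time in s.
With the tool pointing down it reaches from about 350 to 875 mm from the base axis. Payload 4.2 kg.
Tool frame: the origin (TCP) lies midway between the tips of the shut fingers; the grasp point (between the pads) lies 19 mm behind it; z points along the fingers, y is the line along which they close (so a half turn about z gives the same grasp; the last joint's range is limited). The gripper opens to 85 mm and grips with 20 to 120 N. Pads are 22 mm wide; open, the fingers measure 114 mm over their backs; the gripper's body (76 mm by 85 mm) begins 54 mm behind the grasp point. The pads swing forward as they close: fully open they stand 13 mm farther back than shut.
Start: joints at [1.557, 0.385, 0.008, 0, -1.194, -0.259], TCP at [168.361, 601.875, 231.312] pointing down, gripper open.
Joint ranges: [-3.14, 3.14], [-1.21, 2.06], [-1.07, 1.41], [-3.16, 2.05], [-2.99, -0.16], [-3.1, 3.1]. Speed limits (rad/s): [2.79, 2.79, 3.14, 3.14, 3.14, 3.14].

### API

Orientations are given as a unit quaternion [x, y, z, w].
In Python, from bench import sensors, get_image, camera_params, job_done gives the robot as it stands.
- The arm moves only by the tool servo_tool, never from a script. Its argument "motion" is a list of rows, each an object with "travel": the shift along the tool's x, y, z as a fraction of full scale, a list of three; "rot": the turn, a rotation vector about the tool's x, y, z as a fraction of full scale, a list of three; "hand": the opening, from 0 (shut) to 1 (fully open). In form: [{"travel": [x, y, z], "rot": [wx, wy, wz], "hand": hand}, ...]. A call has 1 to 10 rows; each row shifts and turns the commanded pose from where the row before left it, along the tool's axes as they then stand; what a row does not reach is not made up. Full scale, the value 1, is 25 cm for a shift and 360 degrees for a turn. A row lasts 1/12 s, in which the tool goes at most 41.7 mm and 7.16 degrees, less where a joint would pass 70% of its speed; a pose out of reach is approached as far as the arm can. A call with a number of a shift or a turn outside -1 to 1 is refused whole. A call with a gripper value outside its range is refused whole. The fingers move at their own pace and stop on an object; the grip force is fixed at half the most. Time passes only in rows, so rows that do not move let the fingers close. It gives the time, the measured TCP pose, the force, the opening and the grip force at its end, in the units of the state.
- sensors.read_state(): the state, without advancing time (a new reading comes with each control period).
- get_image(name): name is "side" or "top" or "wrist"; returns (picture, depth): 420x560x3 uint8, red, green, blue; 420x560 float32, mm along the optical axis (not along the pixel's ray), 0 where there is no reading.
- camera_params(name): a dict with "camera_matrix" (3x3 intrinsics, pixels), "dist" ([k1, k2, p1, p2, k3] as OpenCV has them; the pictures are not rectified), "R" (3x3) and "t" (3): a world point X has camera coordinates R X + t; the wrist camera has in their place "mount" (4x4, takes a point from camera to tool coordinates, whose origin is the TCP and whose axes are the flange's). Camera axes: x right, y down, z forward; pixel columns grow to the right and rows downward; lengths in mm; the calibration is good to about 2 mm. A picture is of the moment at which its call begins: read the wrist's pose just before it. camera_params takes no time and is no camera call.
- job_done(): hands the job in; it is judged then, once.
The state is a dict: "clock": time; "joints": joint angles; "joint_vel": joint speeds; "joint_efforts": joint torques, N m; "position": TCP position; "ee_rot": TCP orientation; "contact_force": force on the tool from outside, world axes, zero at the start; "wrist_torque": the same for the moment, N m; "gripper_width": finger opening in mm; "grasp_force": force on a finger pad.
Only numpy, scipy, OpenCV 4.12 (cv2) and the standard library are available. Lean on these libraries where they do the work, as an engineer would, in place of code of your own. Each camera call takes 0.05 s, during which the arm holds its last target. There are 200 camera calls.

### The job

A thread tap in its T-handle wrench stands started in the empty leg socket of the upturned stool, whose thread is clogged with old paint. Work it in the proper way, in two bites: turn the T-handle half a turn clockwise (looking down the tap at the socket), then a quarter turn back, then the same once more, half a turn in and a quarter back. Then let go, leaving the tap standing in the socket, and leave everything else on the table where it is.

Things in the scene. Friction and masses are not known exactly. Their poses are not given: they have to be found in the camera images.
- tap (a joint): Turn of the tap in its socket, rad: near 0 (-0.15 to 0.15) at the start, grows as the tap is turned clockwise (looking down the tap at the socket) and sinks in, 5 mm per full turn (0.8 mm per rad); half a turn is 3.14. It turns against a steady friction of about 0.35 N m both ways and stays where it is left. The thread runs from -1.5 to 6.8.
- tap_bar (a point): Centre of the T-handle's cross bar, on the tap's axis. z: along the tap, away from the socket (up, leaning 28 degrees from vertical, away from the stool's middle); x: along the bar; x and y turn with the tap. The bar is a round steel rod 17 mm thick and 150 mm long (23 mm balls on its ends) on a 17 mm neck; 25 mm below it a 28 mm chuck begins. Nothing stands above it.
- stool_socket (a point): Centre of the face of the wooden boss (68 mm across) that the tap stands in: 67 mm above the table, 85 mm from the stool's middle; axes as the stool's. The bar's centre is 106 mm from it along the tap when the joint is 0.
- stool: Round wooden stool upside down on a 290 mm square mat, held so that it cannot move: 260 mm across, seat 37 mm high. Origin on the table under its middle; z up; the tap's boss is on its -x side. Two 33 mm legs stand in the other bosses, 60 degrees either side of its +x axis, leaning outwards 28 degrees; they end 215 mm above the table, 165 mm from the middle.
- spare_leg: Loose: the third wooden leg, with a threaded end, lying beside the stool; 196 mm long along its x axis, 33 mm thick; origin under its middle, on the table.
- small_tap: Loose: a smaller T-handle tap lying flat on the table beside the stool, 110 mm long along its x axis, its 110 mm cross bar at +x, 20 mm high. Not to be used. Origin under its middle.
- mallet: Loose: wooden mallet lying down, 275 mm long along its x axis, head (62 x 105 x 70 mm high) at +x; origin on the table, 100 mm from the head's middle.
- jar_paint: Loose: upright yellow paint bottle with a white cap, 68 mm across, 160 mm high; origin under its middle.
- nozzle_paint: Loose: upright brown paint bottle with a white nozzle, 57 mm across, 178 mm high; origin under its middle.
- brush_jar: Loose: glass jar with paint brushes, 80 mm across, 200 mm high with the brushes; origin under its middle.
- box_lid: Loose: shallow cardboard box lid with painted clay sticks in it, 200 x 150 mm, 28 mm high; origin under its middle.

How it is judged:
By the outcome, as a careful person would: the job done as asked, in the order asked, and still so for the second after the job is handed in, with the robot touching nothing.
It also fails if it takes over 64 s, if anything falls off the work surface, if the arm or the gripper's body presses on something with over 40 N, if the wrist force passes 120 N, or if a joint passes its speed limit or range.

## Working session

There is one attempt and no reset: what is moved stays moved. The work goes in short steps, Python scripts to look and compute and a tool call to move; the robot and the scene stay as the last step left them, time stands still between calls to the robot, and variables do not carry over. Pictures are saved under pics/ and viewed, at most 10 in all, crops included, and the job is handed in when it is done.

Besides the shell and the picture viewer there is one more tool, called after "Emit:" by a JSON object that holds its "fn" and its "kwargs". servo_tool: Moves the arm, as the interface text tells. Its arguments: {"type":"object","properties":{"motion":{"type":"array"}},"required":["motion"]}

```bash
mkdir -p pics; ls
python3 - <<'E'
from bench import *
import cv2,numpy as np
print(sensors.read_state())
for n in ["top","side"]:
    p,d=get_image(n); cv2.imwrite(f"pics/{n}0.png",p[:,:,::-1]); np.save(f"pics/{n}0.npy",d); print(n,camera_params(n))
print(camera_params("wrist"))
E
```

```text
pics
{'clock': 0.0, 'joints': array([ 1.55661174e+00,  3.85584061e-01,  6.63762673e-03, -5.06250821e-04,
       -1.19402338e+00, -2.58606622e-01]), 'joint_vel': array([-0.00014623, -0.00081219,  0.00101877, -0.00038322,  0.00038142,
        0.00127333]), 'joint_efforts': array([ 2.85699789e-04, -3.92285550e+01,  1.88405997e+01,  4.18602437e+00,
       -4.60305746e-03, -2.30808375e-06]), 'position': array([168.2061213 , 601.33214412, 230.20853708]), 'ee_rot': array([ 9.90699217e-01, -1.36065518e-01, -1.01032697e-04,  1.10731825e-03]), 'contact_force': array([ 0.24377065,  0.03730227, -0.98485689]), 'wrist_torque': array([-0.03140549,  0.00214478,  0.00997823]), 'grasp_force': 0.0, 'gripper_width': 85.35193108864594}
top {'camera_matrix': array([[436.562706  ,   0.        , 274.52528892],
       [  0.        , 436.562706  , 208.06908965],
       [  0.        ,   0.        ,   1.        ]]), 'dist': array([-0.11339958,  0.        ,  0.        ,  0.        ,  0.        ]), 'R': array([[-0.01032097, -0.99991532, -0.00792657],
       [-0.98982539,  0.01134118, -0.14183464],
       [ 0.1419
[... 459 characters left out ...]
0.1063399 ,  0.64179655, -0.75946627]]), 't': array([-556.15719542,  131.90024846, 1360.46600505])}
{'camera_matrix': array([[309.72080028,   0.        , 281.68084739],
       [  0.        , 309.72080028, 208.69954078],
       [  0.        ,   0.        ,   1.        ]]), 'dist': array([0.01569091, 0.        , 0.        , 0.        , 0.        ]), 'mount': array([[ 8.86711830e-04, -9.49056670e-01, -3.15104190e-01,
         8.13520853e+01],
       [ 9.99998351e-01,  3.42179441e-04,  1.78341864e-03,
        -9.69553037e-01],
       [-1.58474318e-03, -3.15105252e-01,  9.49055409e-01,
        -1.41761913e+02],
       [ 0.00000000e+00,  0.00000000e+00,  0.00000000e+00,
         1.00000000e+00]])}
```

View pics/top0.png

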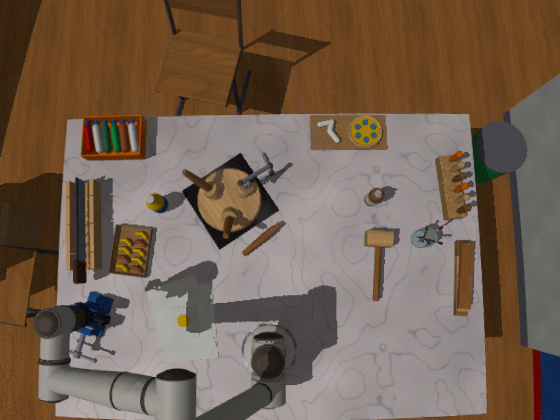

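View pics/side0.png

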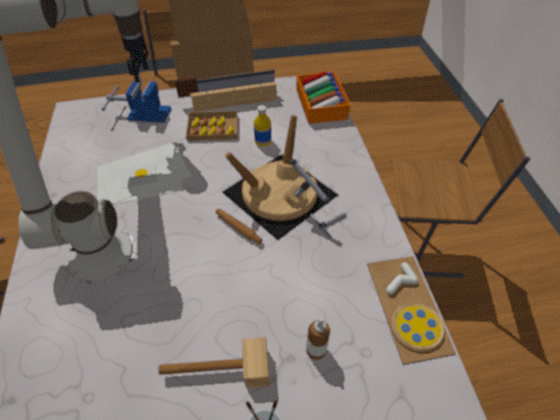

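The top view shows the stool at about (230,200) with the T-handle at about (258,170). In the side view the stool is at (280,190). I'll enlarge both.

Run:
```python
import cv2,numpy as np
a=cv2.imread("pics/top0.png")[140:250,180:290]; b=cv2.imread("pics/side0.png")[150:250,220:350]
a=cv2.resize(a,(550,550),interpolation=cv2.INTER_CUBIC)
b=cv2.resize(b,(780,600),interpolation=cv2.INTER_CUBIC)
cv2.imwrite("pics/ta.png",a);cv2.imwrite("pics/sb.png",b)
```

```text
(no output)
```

View pics/ta.png

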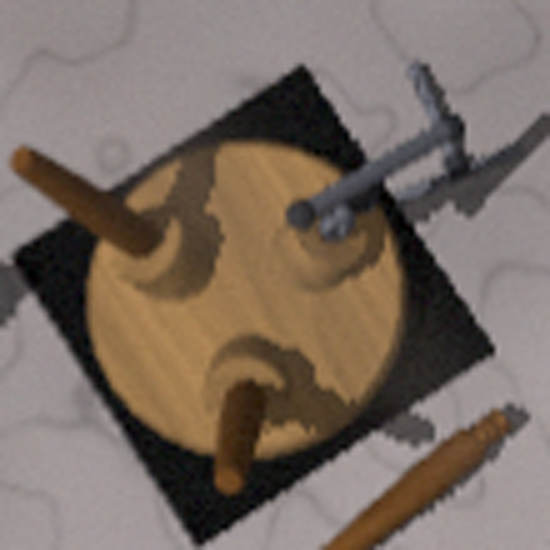

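View pics/sb.png

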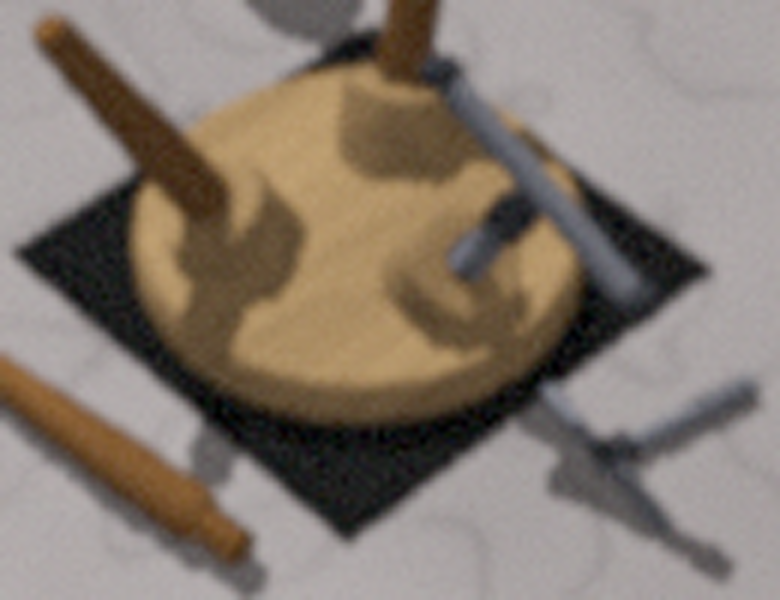

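The bar's ends are in the top crop at (300,213) and about (447,130), and in the side crop at (440,70) and (637,287). The small tap lies just beyond the outer end. I'll triangulate.

```bash
cat > h.py <<'E'
import cv2,numpy as np
from bench import *
from scipy.spatial.transform import Rotation as Ro
def ray(n,p,C=None):
    c=camera_params(n);u=cv2.undistortPoints(np.array([[p]],float),c["camera_matrix"],c["dist"])[0,0]
    return -c["R"].T@c["t"],c["R"].T@np.array([u[0],u[1],1])
def tri(p,q):
    o,d=ray("top",p);O,D=ray("side",q)
    s=np.linalg.lstsq(np.array([d,-D]).T,O-o,rcond=None)[0]
    a=o+s[0]*d;b=O+s[1]*D;return (a+b)/2,np.linalg.norm(a-b)
def onz(n,p,z):
    o,d=ray(n,p);return o+(z-o[2])/d[2]*d
def frame(stool,phi):  # stool xy, yaw
    pass
E
python3 - <<'E'
from h import *
T=lambda u,v:(180+u/5,140+v/5); S=lambda u,v:(220+u/6,150+v/6)
A,e=tri(T(300,213),S(440,70));B,f=tri(T(447,130),S(637,287))
print(A,e,B,f,np.linalg.norm(A-B),(A+B)/2)
mt=[onz("top",T(*p),0) for p in[(302,66),(495,352),(200,546),(10,262)]]
ms=[onz("side",S(*p),0) for p in[(18,252),(710,268),(348,540)]]
print(np.array(mt),np.mean(mt,0)); print(np.array(ms),(ms[0]+ms[1])/2)
L1=tri(T(22,160),S(50,30))[0]; L2=onz("top",T(228,482),215);print(L1,onz("top",T(22,158),215),L2)
b=onz("top",T(330,262),67),onz("side",S(462,272),67);print(b)
for n in["top","side"]:
    d=np.load(f"pics/{n}0.npy")
    for p in [T(300,213),T(375,172),T(447,130)] if n=="top" else [S(440,70),S(537,178),S(637,287)]:
        o,r=ray(n,p);print(n,o+r*np.median(d[int(p[1]),int(p[0])]))
# prediction for stool at mean, yaw from boss
for c in [np.mean(mt,0)[:2]]:
    h=(L1[:2]+L2[:2])/2-c;h/=np.linalg.norm(h);o=-h
    s=np.r_[c+85*o,67];z=np.r_[o*np.sin(np.radians(28)),np.cos(np.radians(28))];print("sock",s,"z",z,"bar",s+106*z, (B-A)/np.linalg.norm(B-A)@z)
E
```

```text
[633.38488653  96.77061586 199.36018816] 2.215384609845667 [712.73250682 -10.28800855 134.5694726 ] 7.595944717367613 148.17365058332962 [673.05869668  43.24130366 166.96483038]
[[797.94332492 112.68336579   0.        ]
 [555.57962896 -45.24363186   0.        ]
 [400.08415867 194.85297617   0.        ]
 [635.10698981 354.19345985   0.        ]] [597.17852559 154.12154249   0.        ]
[[408.3174475  197.72246135   0.        ]
 [802.61643596 115.16310141   0.        ]
 [562.09801694 -42.28644634   0.        ]] [605.46694173 156.44278138   0.        ]
[560.38073111 278.11452847 153.72999232] [672.84519959 299.18637167 215.        ] [434.7354244  146.61446351 215.        ]
(array([619.56161995,  84.43402157,  67.        ]), array([645.91860551,  76.62815271,  67.        ]))
top [631.02152659  96.26179461 205.3926158 ]
top [669.13800724  43.42196152 168.21512805]
top [707.0039849  -10.18542765 142.08222187]
side [632.48743028  87.77826691 208.086835  ]
side [673.8304846   39.42379004 171.43840907]
side [715.47656446 -13.2641952  138.57796897]
sock [670.55769172 111.22051711  67.        ] z [ 0.40528743 -0.23695072  0.88294759] bar [713.51815961  86.1037405  160.59244484] 0.0021556154931936895
```

```bash
cat >> h.py <<'E'
def geom(bar,oaz,th=0):
    o=np.array([np.cos(oaz),np.sin(oaz),0]);t=np.radians(28)
    z=o*np.sin(t)+np.array([0,0,np.cos(t)]);x=o*np.cos(t)-np.array([0,0,np.sin(t)])
    R=np.array([x,np.cross(-z,x),-z]).T   # tool orientation, x along bar when th=0
    return z,R@Ro.from_euler('z',th).as_matrix()
def plan(P,R,n,start=None):
    s=sensors.read_state();p0,R0=(s["position"],Ro.from_quat(s["ee_rot"])) if start is None else start
    W=(R0.inv()*Ro.from_matrix(R)).as_rotvec()/n
    M=sum((R0*Ro.from_rotvec(W*k)).as_matrix() for k in range(n))
    v=np.linalg.solve(M,P-p0)
    print("n",n,"travel",np.round(v/250,4),"rot",np.round(W/2/np.pi,5),"deg/row",np.degrees(np.linalg.norm(W)).round(2),"mm/row",np.linalg.norm(v).round(1))
    return M,v
E
python3 - <<'E'
from h import *
bar=np.array([673,42,161.]);z,R=geom(bar,np.radians(-57))
s=sensors.read_state();R0=Ro.from_quat(s["ee_rot"])
p0=s["position"]+[0,0,120]
P=bar+z*110
plan(P,R,26,(p0,R0)); print(P)
E
```

```text
n 26 travel [ 0.1242  0.0293 -0.0158] rot [ 0.00109 -0.00286  0.00433] deg/row 1.91 mm/row 32.1
[701.12617928  -1.31051804 258.12423521]
```

Emit:
{"fn": "servo_tool", "kwargs": {"motion": [{"travel": [0,0,-0.16],"rot": [0,0,0],"hand": 1},{"travel": [0,0,-0.16],"rot": [0,0,0],"hand": 1},{"travel": [0,0,-0.16],"rot": [0,0,0],"hand": 1},{"travel": [0.124,0.029,-0.016],"rot": [0.0011,-0.0029,0.0043],"hand": 1},{"travel": [0.124,0.029,-0.016],"rot": [0.0011,-0.0029,0.0043],"hand": 1},{"travel": [0.124,0.029,-0.016],"rot": [0.0011,-0.0029,0.0043],"hand": 1},{"travel": [0.124,0.029,-0.016],"rot": [0.0011,-0.0029,0.0043],"hand": 1},{"travel": [0.124,0.029,-0.016],"rot": [0.0011,-0.0029,0.0043],"hand": 1},{"travel": [0.124,0.029,-0.016],"rot": [0.0011,-0.0029,0.0043],"hand": 1},{"travel": [0.124,0.029,-0.016],"rot": [0.0011,-0.0029,0.0043],"hand": 1}]}}

```text
clock: 0.93
position: [355.8, 477.5, 365.9]
ee_rot: [0.971, -0.229, -0.06, -0.033]
contact_force: [0.6, 0.4, -0.7]
gripper_width: 85.3
grasp_force: 0.0
```

Emit:
{"fn": "servo_tool", "kwargs": {"motion": [{"travel": [0.124,0.029,-0.016],"rot": [0.0011,-0.0029,0.0043],"hand": 1},{"travel": [0.124,0.029,-0.016],"rot": [0.0011,-0.0029,0.0043],"hand": 1},{"travel": [0.124,0.029,-0.016],"rot": [0.0011,-0.0029,0.0043],"hand": 1},{"travel": [0.124,0.029,-0.016],"rot": [0.0011,-0.0029,0.0043],"hand": 1},{"travel": [0.124,0.029,-0.016],"rot": [0.0011,-0.0029,0.0043],"hand": 1},{"travel": [0.124,0.029,-0.016],"rot": [0.0011,-0.0029,0.0043],"hand": 1},{"travel": [0.124,0.029,-0.016],"rot": [0.0011,-0.0029,0.0043],"hand": 1},{"travel": [0.124,0.029,-0.016],"rot": [0.0011,-0.0029,0.0043],"hand": 1},{"travel": [0.124,0.029,-0.016],"rot": [0.0011,-0.0029,0.0043],"hand": 1},{"travel": [0.124,0.029,-0.016],"rot": [0.0011,-0.0029,0.0043],"hand": 1}]}}

```text
clock: 1.77
position: [573.8, 246.1, 334.2]
ee_rot: [0.92, -0.356, -0.144, -0.078]
contact_force: [0.8, 0.6, 0.3]
gripper_width: 85.7
grasp_force: 0.0
```

Run:
```python
from h import *
bar=np.array([673,42,161.]);z,R=geom(bar,np.radians(-57))
s=sensors.read_state();print(s["clock"],s["position"],s["joints"])
plan(bar+z*110,R,10)
```

```text
1.7667 [573.75658128 246.06492789 334.23666734] [ 0.49697627  0.40317366  0.37074528 -0.32255682 -1.60695165  0.33542423]
n 10 travel [ 0.1116  0.0271 -0.0149] rot [ 0.00098 -0.00247  0.00392] deg/row 1.71 mm/row 29.0
```

Emit:
{"fn": "servo_tool", "kwargs": {"motion": [{"travel": [0.124,0.029,-0.016],"rot": [0.0011,-0.0029,0.0043],"hand": 1},{"travel": [0.124,0.029,-0.016],"rot": [0.0011,-0.0029,0.0043],"hand": 1},{"travel": [0.124,0.029,-0.016],"rot": [0.0011,-0.0029,0.0043],"hand": 1},{"travel": [0.124,0.029,-0.016],"rot": [0.0011,-0.0029,0.0043],"hand": 1},{"travel": [0.124,0.029,-0.016],"rot": [0.0011,-0.0029,0.0043],"hand": 1},{"travel": [0.124,0.029,-0.016],"rot": [0.0011,-0.0029,0.0043],"hand": 1},{"travel": [0.124,0.029,-0.016],"rot": [0.0011,-0.0029,0.0043],"hand": 1},{"travel": [0.124,0.029,-0.016],"rot": [0.0011,-0.0029,0.0043],"hand": 1},{"travel": [0,0,0],"rot": [0,0,0],"hand": 1},{"travel": [0,0,0],"rot": [0,0,0],"hand": 1}]}}

```text
clock: 2.6
position: [692.2, 28.7, 264.9]
ee_rot: [0.86, -0.451, -0.21, -0.112]
contact_force: [0.5, 0.7, 0.4]
gripper_width: 85.9
grasp_force: 0.0
```

Emit:
{"fn": "servo_tool", "kwargs": {"motion": [{"travel": [0,0,0],"rot": [0,0,0],"hand": 1},{"travel": [0,0,0],"rot": [0,0,0],"hand": 1},{"travel": [0,0,0],"rot": [0,0,0],"hand": 1}]}}

```text
clock: 2.85
position: [691.8, 32.3, 269.1]
ee_rot: [0.862, -0.448, -0.207, -0.113]
contact_force: [0.2, 0.8, -0.3]
gripper_width: 85.4
grasp_force: 0.0
```

Run:
```python
from h import *
bar=np.array([673,42,161.]);z,R=geom(bar,np.radians(-57))
s=sensors.read_state();print(s["clock"],s["position"],s["joints"])
plan(bar+z*110,R,1)
p,d=get_image("wrist");cv2.imwrite("pics/w1.png",cv2.resize(p[:,:,::-1],(784,588)));np.savez("pics/w1.npz",d=d,p=s["position"],q=s["ee_rot"])
```

```text
2.85 [691.83998496  32.28072816 269.09330908] [ 0.08447526  0.64328156  0.61093121 -0.42183324 -1.76557119  0.49208287]
n 1 travel [ 0.1367  0.0468 -0.0218] rot [ 0.00107 -0.00184  0.0054 ] deg/row 2.09 mm/row 36.5
```

View pics/w1.png

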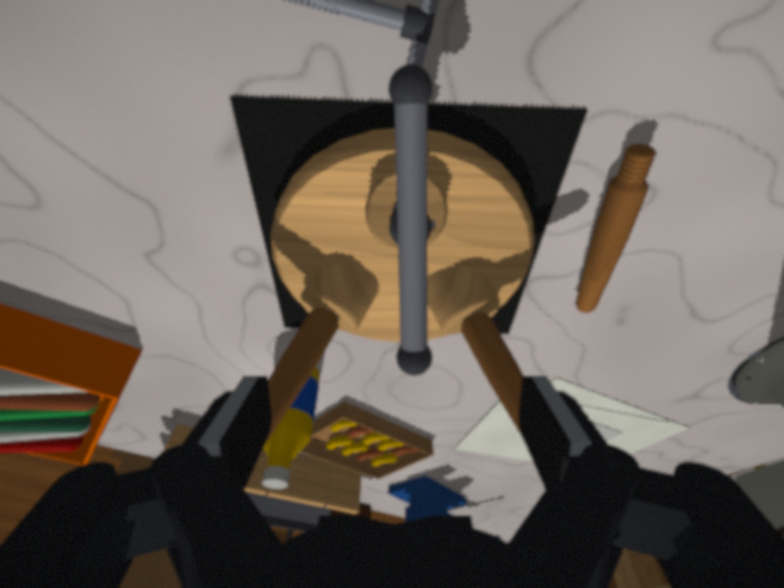

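The bar runs down the wrist view with its balls at (410,86) and (414,358). The mat's outer edge runs from (234,96) to (587,107). Now I'll measure the pose.

```bash
cat >> h.py <<'E'
def wray(p,pos,q):
    c=camera_params("wrist");u=cv2.undistortPoints(np.array([[p]],float),c["camera_matrix"],c["dist"])[0,0]
    m=c["mount"];R=Ro.from_quat(q).as_matrix()
    return R@m[:3,3]+pos, R@m[:3,:3]@np.array([u[0],u[1],1])
E
python3 - <<'E'
from h import *
f=np.load("pics/w1.npz");d=f["d"]
g=lambda u,v:wray((u/1.4,v/1.4),f["p"],f["q"])
def dep(u,v):
    o,r=g(u,v);x,y=int(u/1.4),int(v/1.4);return o+r*np.median(d[y-1:y+2,x-1:x+2])
A=dep(410,86);B=dep(414,358);print("balls surf",A,B,np.linalg.norm(A-B),"bar mid",(A+B)/2)
for v in(120,150,200,250,300,330):print(dep(411.5,v))
def onz(u,v,zz):
    o,r=g(u,v);return o+r*(zz-o[2])/r[2]
c=[onz(*p,0) for p in[(234,96),(587,107),(287,327),(507,333)]]
print(np.array(c)); e=c[0]-c[1];print("edge az",np.degrees(np.arctan2(e[1],e[0]))-90)
E
```

```text
balls surf [718.18950859 -15.66079104 133.92749104] [638.81479654  89.66540078 203.26905467] 149.00404035485306 bar mid [678.50215256  37.00230487 168.59827286]
[708.62423468  -3.89384442 138.23518259]
[701.2227988    6.30122432 145.63764029]
[687.71081504  24.85950226 157.22713925]
[673.29858438  44.6744821  170.0302985 ]
[657.74371412  66.06445834 183.7517406 ]
[647.85576565  79.66698798 192.53454119]
[[798.28009846 111.13629529   0.        ]
 [559.17045332 -46.42464372   0.        ]
 [639.21642641 354.46343562   0.        ]
 [400.71920658 198.7561502    0.        ]]
edge az -56.61717569090865
```

```bash
cat >> h.py <<'E'
BAR=np.array([673.5,42.5,160.8]);AZ=np.radians(-56.7);TH=np.radians(-2.7)
E
python3 - <<'E'
from h import *
z,R=geom(BAR,AZ,TH)
plan(BAR+z*70,R,4)
E
```

```text
n 4 travel [0.0338 0.0108 0.0347] rot [ 0.00018 -0.00046 -0.00071] deg/row 0.31 mm/row 12.4
```

Emit:
{"fn": "servo_tool", "kwargs": {"motion": [{"travel": [0.034,0.011,0.035],"rot": [0.0002,-0.0005,-0.0007],"hand": 1},{"travel": [0.034,0.011,0.035],"rot": [0.0002,-0.0005,-0.0007],"hand": 1},{"travel": [0.034,0.011,0.035],"rot": [0.0002,-0.0005,-0.0007],"hand": 1},{"travel": [0.034,0.011,0.035],"rot": [0.0002,-0.0005,-0.0007],"hand": 1},{"travel": [0,0,0],"rot": [0,0,0],"hand": 1},{"travel": [0,0,0],"rot": [0,0,0],"hand": 1},{"travel": [0,0,0],"rot": [0,0,0],"hand": 1},{"travel": [0,0,0],"rot": [0,0,0],"hand": 1}]}}

```text
clock: 3.57
position: [691.9, 13.5, 221.8]
ee_rot: [0.864, -0.441, -0.21, -0.12]
contact_force: [0.8, -0.2, -0.1]
gripper_width: 85.3
grasp_force: 0.0
```

Run:
```python
from h import *
z,R=geom(BAR,AZ,TH)
plan(BAR+z*70,R,1);plan(BAR-z*17,R,8);print(sensors.read_state()["joints"])
```

```text
n 1 travel [-0.0065 -0.0023 -0.    ] rot [-0.00018  0.00012 -0.00032] deg/row 0.14 mm/row 1.7
n 8 travel [-0.0008 -0.0003  0.0435] rot [-2.e-05  2.e-05 -4.e-05] deg/row 0.02 mm/row 10.9
[ 0.05501923  0.67156557  0.54501332 -0.42269384 -1.69300137  0.57196191]
```

Emit:
{"fn": "servo_tool", "kwargs": {"motion": [{"travel": [-0.001,0,0.0435],"rot": [0,0,0],"hand": 1},{"travel": [-0.001,0,0.0435],"rot": [0,0,0],"hand": 1},{"travel": [-0.001,0,0.0435],"rot": [0,0,0],"hand": 1},{"travel": [-0.001,0,0.0435],"rot": [0,0,0],"hand": 1},{"travel": [-0.001,0,0.0435],"rot": [0,0,0],"hand": 1},{"travel": [-0.001,0,0.0435],"rot": [0,0,0],"hand": 1},{"travel": [0,-0.001,0.0435],"rot": [0,0,-0.0003],"hand": 1},{"travel": [0,-0.001,0.0435],"rot": [0,0,0],"hand": 1},{"travel": [0,0,0],"rot": [0,0,0],"hand": 1},{"travel": [0,0,0],"rot": [0,0,0],"hand": 1}]}}

```text
clock: 4.4
position: [668.3, 49.4, 144.3]
ee_rot: [0.864, -0.441, -0.211, -0.12]
contact_force: [0.2, -0.4, 0.3]
gripper_width: 85.1
grasp_force: 0.0
```

Emit:
{"fn": "servo_tool", "kwargs": {"motion": [{"travel": [0,0,0],"rot": [0,0,0],"hand": 1},{"travel": [0,0,0],"rot": [0,0,0],"hand": 1}]}}

```text
clock: 4.57
position: [669.2, 48.9, 145.8]
ee_rot: [0.864, -0.441, -0.21, -0.121]
contact_force: [-0.1, -0.3, 0.3]
gripper_width: 85.4
grasp_force: 0.0
```

Run:
```python
from h import *
z,R=geom(BAR,AZ,TH)
s=sensors.read_state();plan(BAR-z*17,R,1);print(s["contact_force"],s["clock"])
p,d=get_image("wrist");cv2.imwrite("pics/w2.png",cv2.resize(p[:,:,::-1],(784,588)))
```

```text
n 1 travel [-0.0011 -0.0002  0.0005] rot [-2.1e-04  1.1e-04 -5.0e-05] deg/row 0.09 mm/row 0.3
[-0.06495339 -0.33935348  0.29466693] 4.5667
```

View pics/w2.png

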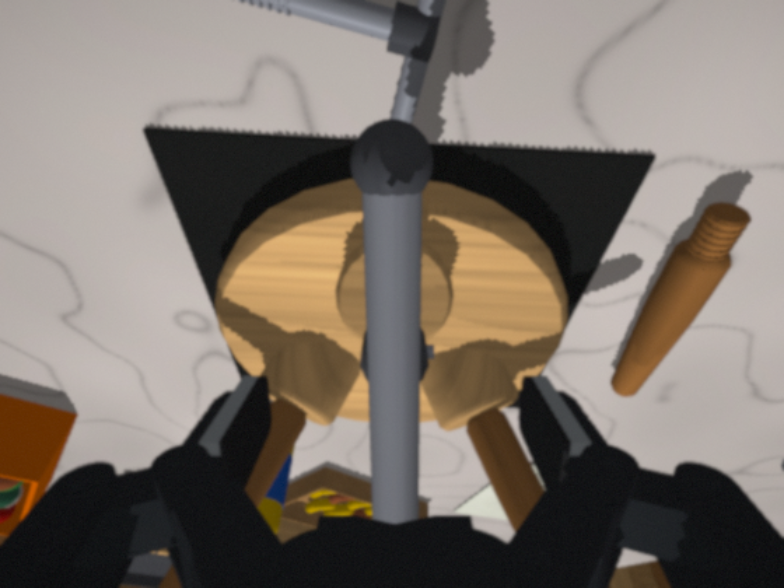

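The bar is centred between the fingers, at column 393, and parallel to the tool x axis. I'll close now.

Emit:
{"fn": "servo_tool", "kwargs": {"motion": [{"travel": [0,0,0],"rot": [0,0,0],"hand": 0},{"travel": [0,0,0],"rot": [0,0,0],"hand": 0},{"travel": [0,0,0],"rot": [0,0,0],"hand": 0},{"travel": [0,0,0],"rot": [0,0,0],"hand": 0},{"travel": [0,0,0],"rot": [0,0,0],"hand": 0},{"travel": [0,0,0],"rot": [0,0,0],"hand": 0},{"travel": [0,0,0],"rot": [0,0,0],"hand": 0},{"travel": [0,0,0],"rot": [0,0,0],"hand": 0}]}}

```text
clock: 5.28
position: [669.2, 49.4, 145.2]
ee_rot: [0.864, -0.441, -0.21, -0.121]
contact_force: [1.2, 1.2, -0.0]
gripper_width: 15.3
grasp_force: 58.8
```

```bash
cat >> h.py <<'E'
def st():
    z,R=geom(BAR,AZ,0);s=sensors.read_state();r=Ro.from_matrix(R).inv()*Ro.from_quat(s["ee_rot"]);v=r.as_rotvec()
    T=Ro.from_quat(s["ee_rot"])
    e=Ro.from_matrix(R).inv().apply(s["position"]-BAR)
    print("clk",s["clock"],"turn deg",np.degrees(r.as_euler('zyx')).round(2),"off(unturned tool axes)",e.round(2),"F tool",T.inv().apply(s["contact_force"]).round(1),"M tool",T.inv().apply(s["wrist_torque"]).round(2),"w",round(s["gripper_width"],1),s["grasp_force"],"j6",s["joints"][5].round(3))
E
python3 -c "from h import *;st()"
```

```text
clk 5.2833 turn deg [-2.69 -0.06  0.08] off(unturned tool axes) [ 0.15 -0.19 17.55] F tool [-0.2 -1.7  0.2] M tool [ 0.43  1.05 -0.15] w 15.3 58.77515137195587 j6 0.607
```

Emit:
{"fn": "servo_tool", "kwargs": {"motion": [{"travel": [0,0,0.0003],"rot": [0,0,0.015],"hand": 0},{"travel": [0,0,0.0003],"rot": [0,0,0.015],"hand": 0},{"travel": [0,0,0.0003],"rot": [0,0,0.015],"hand": 0},{"travel": [0,0,0.0003],"rot": [0,0,0.015],"hand": 0},{"travel": [0,0,0.0003],"rot": [0,0,0.015],"hand": 0},{"travel": [0,0,0.0003],"rot": [0,0,0.015],"hand": 0},{"travel": [0,0,0],"rot": [0,0,0],"hand": 0},{"travel": [0,0,0],"rot": [0,0,0],"hand": 0},{"travel": [0,0,0],"rot": [0,0,0],"hand": 0}]}}

```text
clock: 6.03
position: [669.2, 49.6, 144.9]
ee_rot: [0.707, -0.664, -0.236, -0.058]
contact_force: [2.9, 1.1, 1.5]
gripper_width: 15.3
grasp_force: 58.9
```

Run:
```python
from h import *
st()
p,d=get_image("wrist");cv2.imwrite("pics/w3.png",cv2.resize(p[:,:,::-1],(784,588)))
```

```text
clk 6.0333 turn deg [29.63 -0.06  0.1 ] off(unturned tool axes) [ 0.15 -0.33 17.98] F tool [-1.6 -2.5 -1.6] M tool [1.35 0.39 0.02] w 15.3 58.8511124253273 j6 0.043
```

View pics/w3.png

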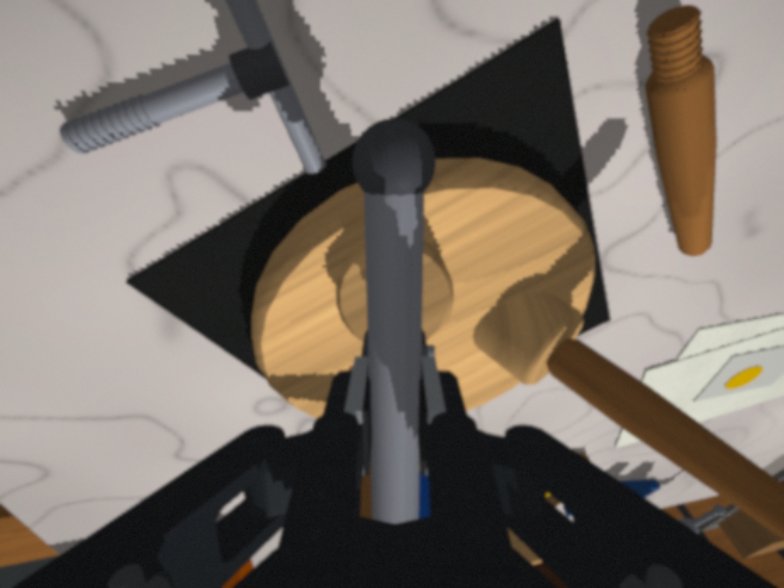

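The bar turns rigidly with the gripper, so I'll continue to the half turn.

Emit:
{"fn": "servo_tool", "kwargs": {"motion": [{"travel": [0,0,0.0004],"rot": [0,0,0.0187],"hand": 0},{"travel": [0,0,0.0004],"rot": [0,0,0.0187],"hand": 0},{"travel": [0,0,0.0004],"rot": [0,0,0.0187],"hand": 0},{"travel": [0,0,0.0004],"rot": [0,0,0.0187],"hand": 0},{"travel": [0,0,0.0004],"rot": [0,0,0.0187],"hand": 0},{"travel": [0,0,0.0004],"rot": [0,0,0.0187],"hand": 0},{"travel": [0,0,0.0004],"rot": [0,0,0.0187],"hand": 0},{"travel": [0,0,0.0004],"rot": [0,0,0.0187],"hand": 0},{"travel": [0,0,0.0004],"rot": [0,0,0.0187],"hand": 0},{"travel": [0,0,0.0004],"rot": [0,0,0.0187],"hand": 0}]}}

```text
clock: 6.92
position: [669.3, 49.9, 143.9]
ee_rot: [-0.219, 0.945, 0.227, -0.083]
contact_force: [4.1, 1.1, -0.0]
gripper_width: 15.1
grasp_force: 59.2
```

Emit:
{"fn": "servo_tool", "kwargs": {"motion": [{"travel": [0,0,0.0004],"rot": [0,0,0.0187],"hand": 0},{"travel": [0,0,0.0004],"rot": [0,0,0.0187],"hand": 0},{"travel": [0,0,0.0004],"rot": [0,0,0.0187],"hand": 0},{"travel": [0,0,0.0004],"rot": [0,0,0.0187],"hand": 0},{"travel": [0,0,0.0004],"rot": [0,0,0.0187],"hand": 0},{"travel": [0,0,0.0004],"rot": [0,0,0.0187],"hand": 0},{"travel": [0,0,0],"rot": [0,0,0],"hand": 0},{"travel": [0,0,0],"rot": [0,0,0],"hand": 0},{"travel": [0,0,0],"rot": [0,0,0],"hand": 0},{"travel": [0,0,0],"rot": [0,0,0],"hand": 0}]}}

```text
clock: 7.75
position: [669.1, 49.9, 143.3]
ee_rot: [0.118, 0.963, 0.185, -0.156]
contact_force: [5.6, 1.2, -0.7]
gripper_width: 15.6
grasp_force: 58.9
```

```bash
python3 -c "from h import *;st()"
```

```text
clk 7.75 turn deg [ 1.3726e+02 -2.0000e-02  1.3000e-01] off(unturned tool axes) [ 0.63 -0.39 19.51] F tool [-5.2  2.4 -0.3] M tool [ 0.06 -2.11  0.19] w 15.6 58.87003272771835 j6 -1.835
```

Emit:
{"fn": "servo_tool", "kwargs": {"motion": [{"travel": [0,0,0.0004],"rot": [0,0,0.0188],"hand": 0},{"travel": [0,0,0.0004],"rot": [0,0,0.0188],"hand": 0},{"travel": [0,0,0.0004],"rot": [0,0,0.0188],"hand": 0},{"travel": [0,0,0.0004],"rot": [0,0,0.0188],"hand": 0},{"travel": [0,0,0.0004],"rot": [0,0,0.0188],"hand": 0},{"travel": [0,0,0.0004],"rot": [0,0,0.0188],"hand": 0},{"travel": [0,0,0],"rot": [0,0,0],"hand": 0},{"travel": [0,0,0],"rot": [0,0,0],"hand": 0},{"travel": [0,0,0],"rot": [0,0,0],"hand": 0},{"travel": [0,0,0],"rot": [0,0,0],"hand": 0}]}}

```text
clock: 8.58
position: [668.8, 49.9, 142.7]
ee_rot: [0.444, 0.862, 0.12, -0.21]
contact_force: [5.8, 1.4, -1.2]
gripper_width: 15.2
grasp_force: 58.9
```

Run:
```python
from h import *
st()
p,d=get_image("wrist");cv2.imwrite("pics/w4.png",cv2.resize(p[:,:,::-1],(784,588)))
```

```text
clk 8.5833 turn deg [ 1.778e+02 -2.000e-02  1.000e-01] off(unturned tool axes) [ 0.73 -0.17 20.08] F tool [-2.5  5.5  0.1] M tool [-1.25 -1.76  0.2 ] w 15.2 58.93498331308365 j6 -2.542
```

View pics/w4.png

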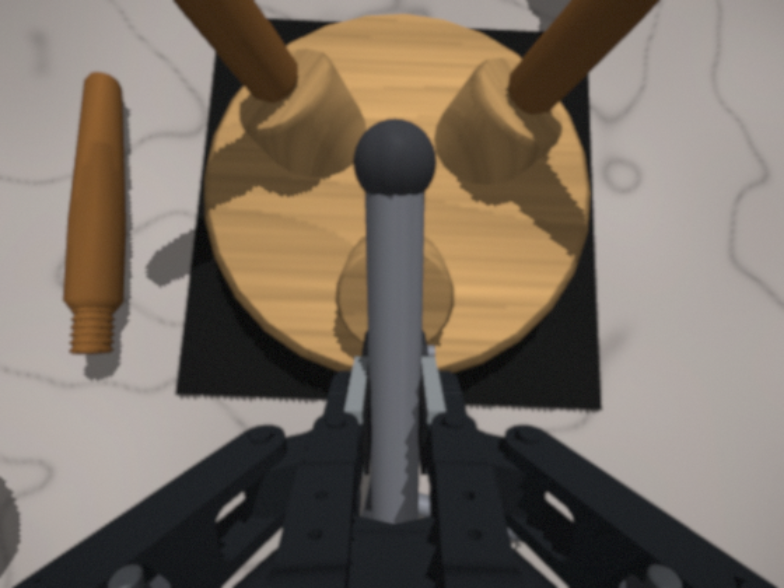

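The bar now points at the stool's middle, so the half turn is done. Next is the quarter turn back.

Emit:
{"fn": "servo_tool", "kwargs": {"motion": [{"travel": [0,0,-0.0004],"rot": [0,0,-0.018],"hand": 0},{"travel": [0,0,-0.0004],"rot": [0,0,-0.018],"hand": 0},{"travel": [0,0,-0.0004],"rot": [0,0,-0.018],"hand": 0},{"travel": [0,0,-0.0004],"rot": [0,0,-0.018],"hand": 0},{"travel": [0,0,-0.0004],"rot": [0,0,-0.018],"hand": 0},{"travel": [0,0,-0.0004],"rot": [0,0,-0.018],"hand": 0},{"travel": [0,0,-0.0004],"rot": [0,0,-0.018],"hand": 0},{"travel": [0,0,-0.0004],"rot": [0,0,-0.018],"hand": 0},{"travel": [0,0,-0.0004],"rot": [0,0,-0.018],"hand": 0},{"travel": [0,0,-0.0004],"rot": [0,0,-0.018],"hand": 0}]}}

```text
clock: 9.47
position: [669.2, 49.9, 143.6]
ee_rot: [-0.089, 0.966, 0.214, -0.113]
contact_force: [5.3, 1.5, -0.5]
gripper_width: 15.2
grasp_force: 58.9
```

Emit:
{"fn": "servo_tool", "kwargs": {"motion": [{"travel": [0,0,-0.0004],"rot": [0,0,-0.018],"hand": 0},{"travel": [0,0,-0.0004],"rot": [0,0,-0.018],"hand": 0},{"travel": [0,0,-0.0004],"rot": [0,0,-0.018],"hand": 0},{"travel": [0,0,-0.0004],"rot": [0,0,-0.018],"hand": 0},{"travel": [0,0,0],"rot": [0,0,0],"hand": 0},{"travel": [0,0,0],"rot": [0,0,0],"hand": 0},{"travel": [0,0,0],"rot": [0,0,0],"hand": 0},{"travel": [0,0,0],"rot": [0,0,0],"hand": 0}]}}

```text
clock: 10.13
position: [669.2, 49.8, 144.0]
ee_rot: [-0.302, 0.922, 0.234, -0.062]
contact_force: [6.4, -0.4, 0.2]
gripper_width: 15.2
grasp_force: 59.0
```

```bash
python3 -c "from h import *;st()"
```

```text
clk 10.1333 turn deg [ 8.701e+01 -4.000e-02  1.300e-01] off(unturned tool axes) [ 0.42 -0.46 18.78] F tool [-5.  -3.6 -2. ] M tool [ 1.63 -1.44 -0.13] w 15.2 58.985960483551025 j6 -0.958
```

Emit:
{"fn": "servo_tool", "kwargs": {"motion": [{"travel": [0,0,0],"rot": [0,0,0],"hand": 1},{"travel": [0,0,0],"rot": [0,0,0],"hand": 1},{"travel": [0,0,0],"rot": [0,0,0],"hand": 1},{"travel": [0,0,0],"rot": [0,0,0],"hand": 1},{"travel": [0,0,0],"rot": [0,0,0],"hand": 1},{"travel": [0,0,0],"rot": [0,0,0],"hand": 1},{"travel": [0,0,0],"rot": [0,0,0],"hand": 1}]}}

```text
clock: 10.72
position: [668.1, 49.6, 143.9]
ee_rot: [-0.3, 0.923, 0.234, -0.064]
contact_force: [-0.0, -1.1, 0.3]
gripper_width: 85.3
grasp_force: 0.0
```

Emit:
{"fn": "servo_tool", "kwargs": {"motion": [{"travel": [0,0,-0.06],"rot": [0,0,0],"hand": 1},{"travel": [0,0,-0.06],"rot": [0,0,0],"hand": 1},{"travel": [0,0,-0.06],"rot": [0,0,0],"hand": 1},{"travel": [0,0,-0.06],"rot": [0,0,0],"hand": 1},{"travel": [0,0,0],"rot": [0,0,0],"hand": 1},{"travel": [0,0,0],"rot": [0,0,0],"hand": 1},{"travel": [0,0,0],"rot": [0,0,0],"hand": 1}]}}

```text
clock: 11.3
position: [683.2, 26.5, 195.9]
ee_rot: [-0.299, 0.923, 0.235, -0.065]
contact_force: [0.2, 0.7, -0.9]
gripper_width: 85.2
grasp_force: 0.0
```

Run:
```python
from h import *
st()
p,d=get_image("wrist");cv2.imwrite("pics/w5.png",cv2.resize(p[:,:,::-1],(784,588)))
```

```text
clk 11.3 turn deg [ 8.737e+01 -1.900e-01 -5.000e-02] off(unturned tool axes) [  0.05   0.7  -39.82] F tool [-0.6 -0.   1.1] M tool [0.91 0.02 0.  ] w 85.2 0.0 j6 -0.987
```

View pics/w5.png

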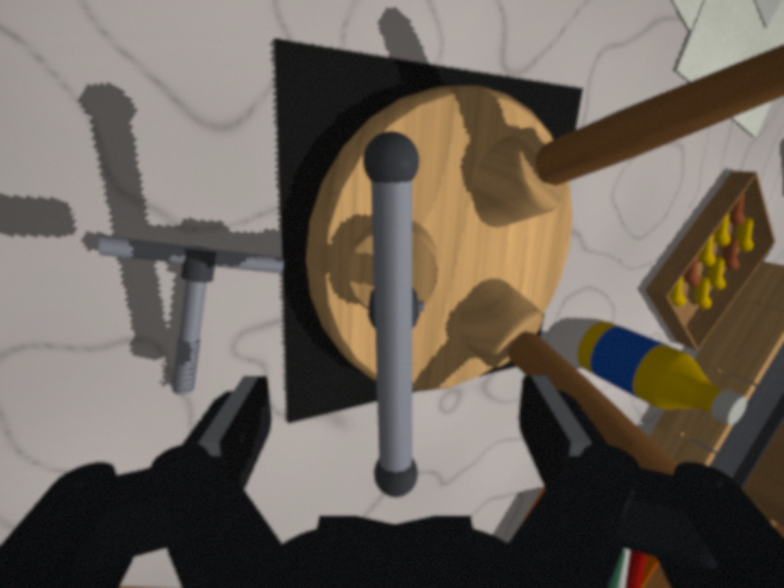

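The bar stayed put, with balls at (391,159) and (396,475), about half a degree off the tool. Now I'll turn the free hand half a turn for the regrip.

Emit:
{"fn": "servo_tool", "kwargs": {"motion": [{"travel": [0,0,0],"rot": [0,0,-0.0186],"hand": 1},{"travel": [0,0,0],"rot": [0,0,-0.0186],"hand": 1},{"travel": [0,0,0],"rot": [0,0,-0.0186],"hand": 1},{"travel": [0,0,0],"rot": [0,0,-0.0186],"hand": 1},{"travel": [0,0,0],"rot": [0,0,-0.0186],"hand": 1},{"travel": [0,0,0],"rot": [0,0,-0.0186],"hand": 1},{"travel": [0,0,0],"rot": [0,0,-0.0186],"hand": 1},{"travel": [0,0,0],"rot": [0,0,-0.0186],"hand": 1},{"travel": [0,0,0],"rot": [0,0,-0.0186],"hand": 1},{"travel": [0,0,0],"rot": [0,0,-0.0186],"hand": 1}]}}

```text
clock: 12.18
position: [683.1, 26.6, 195.6]
ee_rot: [0.76, -0.602, -0.231, -0.076]
contact_force: [-0.8, 0.6, 0.5]
gripper_width: 85.6
grasp_force: 0.0
```

Emit:
{"fn": "servo_tool", "kwargs": {"motion": [{"travel": [0,0,0],"rot": [0,0,-0.0186],"hand": 1},{"travel": [0,0,0],"rot": [0,0,-0.0186],"hand": 1},{"travel": [0,0,0],"rot": [0,0,-0.0186],"hand": 1},{"travel": [0,0,0],"rot": [0,0,-0.0186],"hand": 1},{"travel": [0,0,0],"rot": [0,0,-0.0186],"hand": 1},{"travel": [0,0,0],"rot": [0,0,-0.0186],"hand": 1},{"travel": [0,0,0],"rot": [0,0,-0.0186],"hand": 1},{"travel": [0,0,0],"rot": [0,0,-0.0186],"hand": 1},{"travel": [0,0,0],"rot": [0,0,-0.0186],"hand": 1},{"travel": [0,0,0],"rot": [0,0,-0.0186],"hand": 1}]}}

```text
clock: 13.02
position: [683.1, 26.6, 195.6]
ee_rot: [0.966, -0.083, -0.151, -0.191]
contact_force: [0.1, -0.3, 0.1]
gripper_width: 85.5
grasp_force: 0.0
```

Emit:
{"fn": "servo_tool", "kwargs": {"motion": [{"travel": [0,0,0],"rot": [0,0,-0.0186],"hand": 1},{"travel": [0,0,0],"rot": [0,0,-0.0186],"hand": 1},{"travel": [0,0,0],"rot": [0,0,-0.0186],"hand": 1},{"travel": [0,0,0],"rot": [0,0,-0.0186],"hand": 1},{"travel": [0,0,0],"rot": [0,0,-0.0186],"hand": 1},{"travel": [0,0,0],"rot": [0,0,-0.0186],"hand": 1},{"travel": [0,0,0],"rot": [0,0,-0.0186],"hand": 1},{"travel": [0,0,0],"rot": [0,0,0],"hand": 1},{"travel": [0,0,0],"rot": [0,0,0],"hand": 1},{"travel": [0,0,0],"rot": [0,0,0],"hand": 1}]}}

```text
clock: 13.85
position: [683.5, 26.3, 196.2]
ee_rot: [0.921, 0.305, -0.063, -0.235]
contact_force: [-0.5, -0.4, 0.8]
gripper_width: 85.4
grasp_force: 0.0
```

Run:
```python
from h import *
st()
z,R=geom(BAR,AZ,np.radians(-93.1));plan(BAR-z*18.8,R,6)
```

```text
clk 13.85 turn deg [-9.329e+01 -1.400e-01 -6.000e-02] off(unturned tool axes) [  0.18   0.54 -40.23] F tool [-0.6 -0.4 -0.7] M tool [-0.95 -0.04  0.01] w 85.4 0.0 j6 2.166
n 6 travel [ 0.0004 -0.      0.0394] rot [-7.e-05  2.e-05  9.e-05] deg/row 0.04 mm/row 9.8
```

Emit:
{"fn": "servo_tool", "kwargs": {"motion": [{"travel": [0,0,0.0394],"rot": [0,0,0],"hand": 1},{"travel": [0,0,0.0394],"rot": [0,0,0],"hand": 1},{"travel": [0,0,0.0394],"rot": [0,0,0.0005],"hand": 1},{"travel": [0,0,0.0394],"rot": [0,0,0],"hand": 1},{"travel": [0,0,0.0394],"rot": [0,0,0],"hand": 1},{"travel": [0,0,0.0394],"rot": [0,0,0],"hand": 1},{"travel": [0,0,0],"rot": [0,0,0],"hand": 1},{"travel": [0,0,0],"rot": [0,0,0],"hand": 1},{"travel": [0,0,0],"rot": [0,0,0],"hand": 1}]}}

```text
clock: 14.6
position: [668.9, 49.2, 145.1]
ee_rot: [0.921, 0.304, -0.063, -0.234]
contact_force: [0.2, 0.6, 0.1]
gripper_width: 85.4
grasp_force: 0.0
```

Emit:
{"fn": "servo_tool", "kwargs": {"motion": [{"travel": [0,0,0],"rot": [0,0,0],"hand": 0},{"travel": [0,0,0],"rot": [0,0,0],"hand": 0},{"travel": [0,0,0],"rot": [0,0,0],"hand": 0},{"travel": [0,0,0],"rot": [0,0,0],"hand": 0},{"travel": [0,0,0],"rot": [0,0,0],"hand": 0},{"travel": [0,0,0],"rot": [0,0,0],"hand": 0},{"travel": [0,0,0],"rot": [0,0,0],"hand": 0},{"travel": [0,0,0],"rot": [0,0,0],"hand": 0}]}}

```text
clock: 15.27
position: [668.8, 49.0, 144.9]
ee_rot: [0.921, 0.304, -0.063, -0.234]
contact_force: [1.1, -2.3, 1.1]
gripper_width: 15.5
grasp_force: 58.6
```

```bash
python3 -c "from h import *;st()"
```

```text
clk 15.2667 turn deg [-9.327e+01 -5.000e-02  3.000e-02] off(unturned tool axes) [ 0.41  0.34 17.74] F tool [-0.4  1.6 -2.1] M tool [-1.26 -0.11  0.06] w 15.5 58.59151929616928 j6 2.188
```

Emit:
{"fn": "servo_tool", "kwargs": {"motion": [{"travel": [0,0,0.0004],"rot": [0,0,0.0186],"hand": 0},{"travel": [0,0,0.0004],"rot": [0,0,0.0186],"hand": 0},{"travel": [0,0,0.0004],"rot": [0,0,0.0186],"hand": 0},{"travel": [0,0,0.0004],"rot": [0,0,0.0186],"hand": 0},{"travel": [0,0,0.0004],"rot": [0,0,0.0186],"hand": 0},{"travel": [0,0,0.0004],"rot": [0,0,0.0186],"hand": 0},{"travel": [0,0,0.0004],"rot": [0,0,0.0186],"hand": 0},{"travel": [0,0,0.0004],"rot": [0,0,0.0186],"hand": 0},{"travel": [0,0,0.0004],"rot": [0,0,0.0186],"hand": 0},{"travel": [0,0,0.0004],"rot": [0,0,0.0186],"hand": 0}]}}

```text
clock: 16.1
position: [668.6, 49.9, 144.3]
ee_rot: [0.936, -0.256, -0.182, -0.161]
contact_force: [1.3, -0.2, 0.9]
gripper_width: 15.1
grasp_force: 59.2
```

Emit:
{"fn": "servo_tool", "kwargs": {"motion": [{"travel": [0,0,0.0004],"rot": [0,0,0.0186],"hand": 0},{"travel": [0,0,0.0004],"rot": [0,0,0.0186],"hand": 0},{"travel": [0,0,0.0004],"rot": [0,0,0.0186],"hand": 0},{"travel": [0,0,0.0004],"rot": [0,0,0.0186],"hand": 0},{"travel": [0,0,0.0004],"rot": [0,0,0.0186],"hand": 0},{"travel": [0,0,0.0004],"rot": [0,0,0.0186],"hand": 0},{"travel": [0,0,0.0004],"rot": [0,0,0.0186],"hand": 0},{"travel": [0,0,0.0004],"rot": [0,0,0.0186],"hand": 0},{"travel": [0,0,0.0004],"rot": [0,0,0.0186],"hand": 0},{"travel": [0,0,0.0004],"rot": [0,0,0.0186],"hand": 0}]}}

```text
clock: 16.93
position: [669.0, 50.5, 143.5]
ee_rot: [-0.639, 0.73, 0.24, 0.035]
contact_force: [1.2, -0.4, 0.4]
gripper_width: 15.4
grasp_force: 59.1
```

Emit:
{"fn": "servo_tool", "kwargs": {"motion": [{"travel": [0,0,0.0004],"rot": [0,0,0.0186],"hand": 0},{"travel": [0,0,0.0004],"rot": [0,0,0.0186],"hand": 0},{"travel": [0,0,0.0004],"rot": [0,0,0.0186],"hand": 0},{"travel": [0,0,0.0004],"rot": [0,0,0.0186],"hand": 0},{"travel": [0,0,0.0004],"rot": [0,0,0.0186],"hand": 0},{"travel": [0,0,0.0004],"rot": [0,0,0.0186],"hand": 0},{"travel": [0,0,0],"rot": [0,0,0],"hand": 0},{"travel": [0,0,0],"rot": [0,0,0],"hand": 0},{"travel": [0,0,0],"rot": [0,0,0],"hand": 0},{"travel": [0,0,0],"rot": [0,0,0],"hand": 0}]}}

```text
clock: 17.77
position: [669.1, 50.6, 142.8]
ee_rot: [-0.352, 0.904, 0.237, -0.049]
contact_force: [5.6, 1.3, 1.2]
gripper_width: 15.4
grasp_force: 58.9
```

```bash
python3 -c "from h import *;st()"
```

```text
clk 17.7667 turn deg [ 8.07e+01 -1.00e-02  1.70e-01] off(unturned tool axes) [ 0.32 -0.79 20.19] F tool [-5.1 -2.1 -2. ] M tool [ 1.62 -1.2   0.09] w 15.4 58.90786349773407 j6 -0.848
```

Emit:
{"fn": "servo_tool", "kwargs": {"motion": [{"travel": [0,0,0.0004],"rot": [0,0,0.0188],"hand": 0},{"travel": [0,0,0],"rot": [0,0,0],"hand": 0},{"travel": [0,0,0],"rot": [0,0,0],"hand": 0},{"travel": [0,0,0],"rot": [0,0,0],"hand": 0}]}}

```text
clock: 18.1
position: [669.1, 50.6, 142.7]
ee_rot: [-0.298, 0.923, 0.234, -0.063]
contact_force: [5.8, 1.6, 0.8]
gripper_width: 15.2
grasp_force: 58.9
```

```bash
python3 -c "from h import *;st()"
```

```text
clk 18.1 turn deg [87.48 -0.    0.17] off(unturned tool axes) [ 0.41 -0.79 20.3 ] F tool [-5.7 -1.5 -1.6] M tool [ 1.47 -1.33  0.01] w 15.2 58.91558110713959 j6 -0.966
```

Emit:
{"fn": "servo_tool", "kwargs": {"motion": [{"travel": [0,0,-0.0004],"rot": [0,0,-0.018],"hand": 0},{"travel": [0,0,-0.0004],"rot": [0,0,-0.018],"hand": 0},{"travel": [0,0,-0.0004],"rot": [0,0,-0.018],"hand": 0},{"travel": [0,0,-0.0004],"rot": [0,0,-0.018],"hand": 0},{"travel": [0,0,-0.0004],"rot": [0,0,-0.018],"hand": 0},{"travel": [0,0,-0.0004],"rot": [0,0,-0.018],"hand": 0},{"travel": [0,0,-0.0004],"rot": [0,0,-0.018],"hand": 0},{"travel": [0,0,-0.0004],"rot": [0,0,-0.018],"hand": 0},{"travel": [0,0,-0.0004],"rot": [0,0,-0.018],"hand": 0},{"travel": [0,0,-0.0004],"rot": [0,0,-0.018],"hand": 0}]}}

```text
clock: 18.93
position: [668.8, 50.4, 143.7]
ee_rot: [0.748, -0.618, -0.232, -0.073]
contact_force: [3.6, 0.6, 2.3]
gripper_width: 15.4
grasp_force: 59.0
```

Emit:
{"fn": "servo_tool", "kwargs": {"motion": [{"travel": [0,0,-0.0004],"rot": [0,0,-0.018],"hand": 0},{"travel": [0,0,-0.0004],"rot": [0,0,-0.018],"hand": 0},{"travel": [0,0,-0.0004],"rot": [0,0,-0.018],"hand": 0},{"travel": [0,0,-0.0004],"rot": [0,0,-0.018],"hand": 0},{"travel": [0,0,0],"rot": [0,0,0],"hand": 0},{"travel": [0,0,0],"rot": [0,0,0],"hand": 0},{"travel": [0,0,0],"rot": [0,0,0],"hand": 0},{"travel": [0,0,0],"rot": [0,0,0],"hand": 0}]}}

```text
clock: 19.6
position: [668.6, 50.2, 144.0]
ee_rot: [0.866, -0.437, -0.21, -0.121]
contact_force: [4.3, 2.6, 2.4]
gripper_width: 15.1
grasp_force: 59.1
```

```bash
python3 -c "from h import *;st()"
```

```text
clk 19.6 turn deg [-3.11 -0.08  0.07] off(unturned tool axes) [-0.14 -0.15 19.05] F tool [-0.7 -5.1 -2.2] M tool [ 1.32  0.8  -0.11] w 15.1 59.081465899944305 j6 0.615
```

Open, then retreat along the tap.

Emit:
{"fn": "servo_tool", "kwargs": {"motion": [{"travel": [0,0,0],"rot": [0,0,0],"hand": 1},{"travel": [0,0,0],"rot": [0,0,0],"hand": 1},{"travel": [0,0,0],"rot": [0,0,0],"hand": 1},{"travel": [0,0,0],"rot": [0,0,0],"hand": 1},{"travel": [0,0,0],"rot": [0,0,0],"hand": 1},{"travel": [0,0,0],"rot": [0,0,0],"hand": 1},{"travel": [0,0,0],"rot": [0,0,0],"hand": 1}]}}

```text
clock: 20.18
position: [668.0, 49.7, 143.5]
ee_rot: [0.866, -0.437, -0.211, -0.121]
contact_force: [0.3, -0.2, -1.0]
gripper_width: 85.3
grasp_force: 0.0
```

Emit:
{"fn": "servo_tool", "kwargs": {"motion": [{"travel": [0,0,-0.06],"rot": [0,0,0],"hand": 1},{"travel": [0,0,-0.06],"rot": [0,0,0],"hand": 1},{"travel": [0,0,-0.06],"rot": [0,0,0],"hand": 1},{"travel": [0,0,-0.06],"rot": [0,0,0],"hand": 1},{"travel": [0,0,-0.06],"rot": [0,0,0],"hand": 1},{"travel": [0,0,-0.06],"rot": [0,0,0],"hand": 1},{"travel": [0,0,0],"rot": [0,0,0],"hand": 1},{"travel": [0,0,0],"rot": [0,0,0],"hand": 1},{"travel": [0,0,0],"rot": [0,0,0],"hand": 1},{"travel": [0,0,0],"rot": [0,0,0],"hand": 1}]}}

```text
clock: 21.02
position: [690.8, 14.9, 221.6]
ee_rot: [0.866, -0.437, -0.212, -0.121]
contact_force: [-0.6, 0.1, 0.3]
gripper_width: 85.4
grasp_force: 0.0
```

Run:
```python
from h import *
st()
p,d=get_image("wrist");cv2.imwrite("pics/w6.png",cv2.resize(p[:,:,::-1],(784,588)))
```

```text
clk 21.0167 turn deg [-3.09 -0.2  -0.11] off(unturned tool axes) [  0.19   0.72 -68.99] F tool [-0.5  0.4 -0. ] M tool [-0.07  0.95 -0.03] w 85.4 0.0 j6 0.58
```

View pics/w6.png

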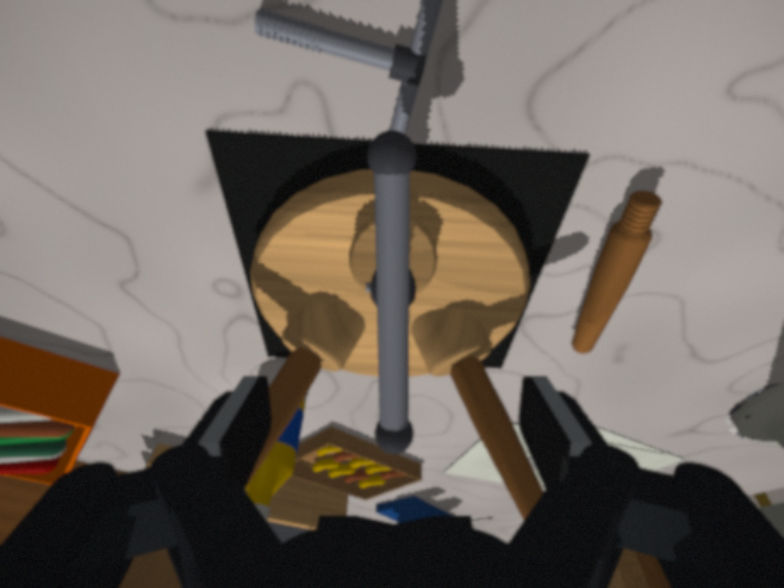

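The tap stands in the socket with its bar back on the starting line, half a turn in net. Its balls are at (391,153) and (394,434), the gripper is clear, and the neighbouring things are unmoved.

```bash
python3 -c "from bench import *;print(job_done())"
```

```text
the job is handed in; nothing more can be done
None
```

I worked the tap in two bites, each half a turn in and a quarter turn back, regripping once between them. It now stands released in the socket, half a turn in net, the other things in view look untouched, and the job is handed in at about 21 s.

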